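# Chase the thread of a clamped wooden nut with a hand tap

### The arm

A 6-joint arm with a two-finger parallel gripper is mounted at the origin on a cart in front of the work surface, level with it; the furniture and walls round the work are solid. World frame = base frame: x ahead of the robot, y to its left, z up, the work surface at z = 0. Lengths are in m, angles in rad, forces in N, time in s.
With the tool pointing down it reaches from about 0.25 to 0.775 m from the base axis. Payload 4 kg.
Tool frame: the origin (TCP) lies on the centre line of the jaws, within the pads' length; the fingertips stand 17 mm ahead of it and the grasp point (between the pads) lies 2 mm behind it; z points along the fingers, y is the line along which they close (so a half turn about z gives the same grasp; the last joint's range is limited). The gripper opens to 94 mm and grips with 3 to 60 N. Pads are 16 mm wide; open, the fingers measure 119 mm over their backs; the gripper's body (75 mm by 177 mm) begins 78 mm behind the grasp point.
Start: joints at [-1.388, 0.087, 1.371, -0, 1.684, -0.103], TCP at [0.155, -0.528, 0.223] pointing down, gripper open.
Joint ranges: [-3.1, 3.1], [-0.76, 2.03], [0.27, 2.55], [-1.08, 4.22], [0.17, 2.65], [-2.57, 2.57]. Speed limits (rad/s): [2.79, 2.79, 3.14, 3.14, 3.14, 3.14].

### API

Orientations are given as [roll, pitch, yaw] about the fixed x, y, z axes, in that order (R = Rz(yaw) Ry(pitch) Rx(roll)).
In Python, from bench import robot gives the robot as it stands.
- The arm moves only by the tool servo_tool, never from a script. Its argument "plan" is a list of rows, each a list of 7 numbers: the shift along the tool's x, y, z normalised to -1 to 1, where 1 is 0.1 m, then the turn, a rotation vector about the tool's x, y, z normalised to -1 to 1, where 1 is pi/2 rad, then the finger opening in mm, from 0 to 94. In form: [[x, y, z, ax, ay, az, gripper], ...]. A call has 1 to 12 rows; each row is the pose to reach, as a shift and turn from the pose commanded when the call began, along the tool's axes at that moment; what a row does not reach only later rows make up. A row lasts 1/12 s, in which the tool goes at most 41.7 mm and 7.16 degrees, less where a joint would pass 70% of its speed; a pose out of reach is approached as far as the arm can. A call with a number of a shift or a turn outside -1 to 1 is refused whole. A call with a gripper value outside its range is refused whole. The fingers move at their own pace and stop on an object; the grip force is fixed at half the most. Time passes only in rows, so rows that repeat a pose let the fingers close. It gives the time, the measured TCP pose, the force, the opening and the grip force at its end, in the units of the state.
- robot.get_obs(): the state, without advancing time (a new reading comes with each control period).
- robot.snapshot(name): name is "scene" or "top" or "wrist"; returns the picture (400x640x3 uint8, red, green, blue); there is no depth.
- robot.camera_params(name): a dict with "camera_matrix" (3x3 intrinsics, pixels), "rvec" (rotation vector, rad) and "tvec" (3), from world to camera coordinates, as OpenCV has them; the wrist camera has in their place "tool_from_camera" (4x4, takes a point from camera to tool coordinates, whose origin is the TCP and whose axes are the flange's). Camera axes: x right, y down, z forward; pixel columns grow to the right and rows downward; lengths in m; the calibration is good to about 2 mm. A picture is of the moment at which its call begins: read the wrist's pose just before it. camera_params takes no time and is no camera call.
- robot.close_job(): hands the job in; it is judged then, once.
Trained networks look in the newest picture that a camera, given by its name, has taken for a name from the list of things; names that differ only in an ending like _2 or _b are one class to them, and where a whole thing is asked for, a point or a joint stands for the part that bears it (a point fixed in the world has none). Each returns a list of dicts, best first, with "conf" (0 to 1); they miss things now and then, are a little off and sometimes report something else, mostly with a low value. They report only what shows in the picture. A call takes as long as a camera call.
- robot.find_in(thing, camera): "extent" ([centre column, centre row, width, height] in pixels, round what is visible of it).
The state is a dict: "time": time; "joint_positions": joint angles; "qvel": joint speeds; "joint_torque": joint torques, N m; "tool_pos": TCP position; "ee_rot": TCP orientation; "wrist_force": force on the tool from outside, world axes, zero at the start; "wrist_torque": the same for the moment, N m; "width": finger opening in m; "finger_force": force on a finger pad.
Only numpy, scipy, OpenCV 4.12 (cv2) and the standard library are available. Lean on these libraries where they do the work, as an engineer would, in place of code of your own. Each camera call takes 0.05 s, during which the arm holds its last target. There are 200 camera calls.

### The job

Clean out the thread in the hardwood nut blank: swing the red cam lever over until it clamps the blank, then work the tap in clockwise the careful way - half a turn forward and a quarter turn back, once more half forward and a quarter back, then forward until the brass collar sits down on the wood - stopping for a moment at the end of each stroke. Turn the tap only while the blank is clamped. Leave the tap standing home in the clamped blank, let go of everything, and leave the things lying around the jig alone.

Things in the scene. Friction and masses are not known exactly. Their poses are not given: they have to be found in the camera images.
- jig: Plywood clamping jig screwed to the bench, 150 (x) x 175 (y) x 15 mm; it cannot move. Origin: on the bench surface under the tap's axis. z up; its y points to the wooden fence, its -y to the cam clamp, its x along the blank. On it, between the fence and a sliding aluminium jaw, lies the nut blank, an oak block of 85 (x) x 55 (y) x 42 mm whose top is 57 mm above the bench. The hole in its centre is threaded already; the tap stands in it. It never shifts.
- tap (a joint): Turn of the tap in rad, growing CLOCKWISE seen from above (forward, into the wood); it starts between 0 and 0.35 and stops at 6.6, when the brass collar sits on the blank. The tap goes down 4 mm per full turn (4.2 mm in all). It resists with about 0.1 N m and stays where it is left. So the strokes, each counted from where the last one ended, bring it to roughly 3.1 to 3.5, back to 1.6 to 1.9, to 4.7 to 5.1, back to 3.1 to 3.5, and home at 6.6.
- tap_head (a point): Point on the tap's (vertical) axis in the bare steel square head that tops it: 22 x 22 mm with flat faces, 44 mm tall above the wrench's round hub; this point lies 25 mm above the hub's top, 19 mm below the head's top, and about 120 mm above the bench. The head may be gripped over any two opposite faces, so it can be taken afresh every quarter turn. It turns and sinks with the tap; its x axis runs along the wrench bar to the red end, z up, x and y square to the faces.
- tap_red_end (a point): Tip of the red end of the wrench bar, 64 mm out from the tap's axis and 34 mm below tap_head. The bar (11 mm thick steel, ends 15 mm thick; 128 mm long in all, the other end black) goes round with the tap about 86 mm above the bench, its top at most 94 mm; the round hub is 34 mm across.
- clamp (a joint): Turn of the red cam lever about its upright pin in rad, growing anticlockwise seen from above: 0 fully open (starts between 0 and 0.25), 1.4 fully clamped (its stop, where the lever points along the jig's x); the lever drives the jaw 5 mm up to the blank. It resists with about 0.12 N m and stays where it is left.
- clamp_knob (a point): Point in the middle of the lever's upright black round knob, 20 mm across, reaching from 42 to 82 mm above the bench; this point is 65 mm above the bench, 80 mm from the pin. The knob goes round with the lever.
- clamp_pivot (a point): Point on the upright axis of the cam lever's pin, 65 mm above the bench, 70 mm from the tap's axis; the lever swings about it.
- wax_tin: Flat round tin with a green lid, 87 mm across, 30 mm high; origin under its centre. Bystander: leave alone.
- sanding_block: Cork-brown sanding block, 62 x 108 x 33 mm; origin under its centre. Bystander: leave alone.
- glue_offcut: White curved offcut, 39 x 108 x 18 mm; origin under its centre. Bystander: leave alone.

How it is judged:
On the way, in this order (a step that is already met when the one before it is completed fails the run):
1. the blank is clamped: lever turned beyond 1.25 (value of joint clamp above 1.25 rad), for 0.2 s.
2. half a turn forward: tap at rest between 2.75 and 3.9, blank clamped (value of joint tap between 2.75 and 3.9 rad and velocity of joint tap between -0.3 and 0.3 rad/s and value of joint clamp above 1.2 rad), for 0.2 s.
3. a quarter turn back: tap at rest between 1.15 and 2.35, blank clamped (value of joint tap between 1.15 and 2.35 rad and velocity of joint tap between -0.3 and 0.3 rad/s and value of joint clamp above 1.2 rad), for 0.2 s.
4. half a turn forward: tap at rest between 4.3 and 5.5, blank clamped (value of joint tap between 4.3 and 5.5 rad and velocity of joint tap between -0.3 and 0.3 rad/s and value of joint clamp above 1.2 rad), for 0.2 s.
5. a quarter turn back: tap at rest between 2.7 and 3.95, blank clamped (value of joint tap between 2.7 and 3.95 rad and velocity of joint tap between -0.3 and 0.3 rad/s and value of joint clamp above 1.2 rad), for 0.2 s.
6. collar down on the blank: tap at rest beyond 6.3, blank clamped (value of joint tap above 6.3 rad and velocity of joint tap between -0.3 and 0.3 rad/s and value of joint clamp above 1.2 rad), for 0.2 s.
At the end, for the whole second after the job is handed in: The tap stands at 6.25 rad or more (collar down on the blank), the cam lever is still clamped (above 1.2 rad), both are at rest, and wax tin, sanding block and offcut lie within 30 mm of where they were (value of joint tap above 6.25 rad and velocity of joint tap between -0.3 and 0.3 rad/s and value of joint clamp above 1.2 rad and velocity of joint clamp between -0.3 and 0.3 rad/s and distance of each of wax_tin, sanding_block, glue_offcut from where it was at the start of the episode below 0.03 m); the robot touches nothing.
It fails at once if the tap is turned (faster than 0.5 rad/s) while the blank is not clamped (lever below 0.9) (value of joint clamp below 0.9 rad and (velocity of joint tap above 0.5 rad/s or velocity of joint tap below -0.5 rad/s)).
It fails at once if the wax tin is pushed 30 mm or more (distance of wax_tin from where it was at the start of the episode above 0.03 m).
It fails at once if the sanding block is pushed 30 mm or more (distance of sanding_block from where it was at the start of the episode above 0.03 m).
It fails at once if the glue offcut is pushed 30 mm or more (distance of glue_offcut from where it was at the start of the episode above 0.03 m).
It also fails if it takes over 72 s, if anything falls off the work surface, if the arm or the gripper's body presses on something with over 40 N, if the wrist force passes 120 N, or if a joint passes its speed limit or range.

## Working session

There is one attempt and no reset: what is moved stays moved. The work goes in short steps, Python scripts to look and compute and a tool call to move; the robot and the scene stay as the last step left them, time stands still between calls to the robot, and variables do not carry over. Pictures are saved under pics/ and viewed, at most 10 in all, crops included, and the job is handed in when it is done.

Besides the shell and the picture viewer there is one more tool, called after "Emit:" in YAML: its name, and indented under it one key for each argument. servo_tool: Moves the arm, as the interface text tells. Scaled input: -1 to 1 covers 0.1 m each way for a shift and pi/2 rad each way for a turn. Its arguments: {"type":"object","properties":{"plan":{"type":"array","items":{"type":"array","items":{"type":"number"}}}},"required":["plan"]}

```bash
mkdir -p pics; cat > h.py <<'E'
from bench import robot
import numpy as np, cv2
from scipy.spatial.transform import Rotation as R
def P(cam,obs=None):
    c=robot.camera_params(cam);K=np.array(c["camera_matrix"])
    if cam=="wrist":
        o=obs or robot.get_obs();T=np.eye(4);T[:3,:3]=R.from_euler("xyz",o["ee_rot"]).as_matrix();T[:3,3]=o["tool_pos"]
        M=np.linalg.inv(T@np.array(c["tool_from_camera"]))
    else:
        M=np.eye(4);M[:3,:3]=R.from_rotvec(np.ravel(c["rvec"])).as_matrix();M[:3,3]=np.ravel(c["tvec"])
    return K,M
def ray(cam_P,uv,z):
    K,M=cam_P;I=np.linalg.inv(M);d=I[:3,:3]@np.linalg.inv(K)@np.array([*uv,1.]);o=I[:3,3]
    return o+d*(z-o[2])/d[2]
def proj(cam_P,p):
    K,M=cam_P;q=K@(M[:3,:3]@np.array(p)+M[:3,3]);return q[:2]/q[2]
def tri(Ps,uvs):
    A=[]
    for (K,M),uv in zip(Ps,uvs):
        Q=K@M[:3];A+= [uv[0]*Q[2]-Q[0],uv[1]*Q[2]-Q[1]]
    X=np.linalg.svd(np.array(A))[2][-1];return X[:3]/X[3]
def snap(cam,name):
    o=robot.get_obs();im=robot.snapshot(cam);cv2.imwrite(f"pics/{name}.png",im[:,:,::-1]);return im,P(cam,o)
E
python3 - <<'E'
from h import *
o=robot.get_obs();print(o["time"],o["tool_pos"],o["ee_rot"],o["width"])
for c in("scene","top"):
    im,p=snap(c,c+"0")
    for n in("tap_head","tap_red_end","clamp_knob","wax_tin","sanding_block","glue_offcut","jig"):
        for d in robot.find_in(n,c)[:2]:
            e=d["extent"];print(c,n,round(d["conf"],2),np.round(e),np.round(ray(p,e[:2],{"tap_head":.12,"tap_red_end":.086,"clamp_knob":.065}.get(n,.02)),3))
a=cv2.imread("pics/scene0.png");b=cv2.imread("pics/top0.png")
cv2.imwrite("pics/both0.png",cv2.resize(np.vstack([a,b]),None,fx=.75,fy=.75))
E
```

```text
0.0 [ 0.1549434 -0.5272068  0.2213114] [-3.13942788e+00 -1.86151759e-04  2.85739873e-01] 0.09421413663898734
scene tap_head 0.78 [300. 236.  55.  40.] [0.461 0.313 0.12 ]
scene tap_head 0.47 [316. 224.  12.  44.] [0.448 0.264 0.12 ]
scene tap_red_end 0.65 [302. 237.  52.  40.] [0.475 0.279 0.086]
scene clamp_knob 0.8 [316. 225.  13.  44.] [0.477 0.204 0.065]
scene wax_tin 0.79 [273. 340.  49.  45.] [0.426 0.499 0.02 ]
scene sanding_block 0.72 [369. 186.  32.  31.] [ 0.442 -0.067  0.02 ]
scene glue_offcut 0.67 [209. 324.  52.  37.] [0.556 0.519 0.02 ]
top tap_head 0.84 [280. 211.  19.  50.] [0.467 0.291 0.12 ]
top tap_red_end 0.88 [283. 213.   9.  54.] [0.464 0.287 0.086]
top clamp_knob 0.68 [284. 214.  18.  50.] [0.463 0.288 0.065]
top clamp_knob 0.66 [320. 205.  40.  29.] [0.488 0.195 0.065]
top wax_tin 0.67 [206. 227.  34.  27.] [0.425 0.499 0.02 ]
top wax_tin 0.17 [208. 176.  36.  20.] [0.565 0.502 0.02 ]
top sanding_block 0.65 [421. 227.  45.  25.] [ 0.438 -0.078  0.02 ]
top glue_offcut 0.72 [206. 179.  34.  23.] [0.557 0.505 0.02 ]
top jig 0.62 [300. 215.  78.  58.] [0.465 0.248 0.02 ]
```

View pics/both0.png

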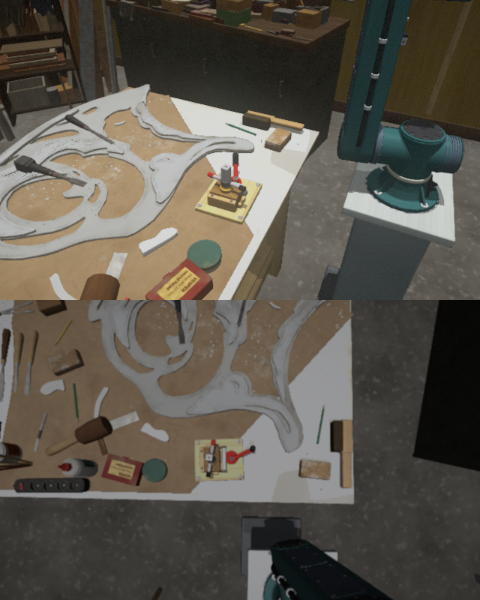

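```bash
python3 - <<'E'
import cv2,numpy as np
a=cv2.imread("pics/scene0.png")[185:295,240:370];b=cv2.imread("pics/top0.png")[165:265,235:365]
cv2.imwrite("pics/z0.png",np.vstack([cv2.resize(a,(390,330),interpolation=2),cv2.resize(b,(390,300)[:2],interpolation=2)])[:600])
E
```

```text
(no output)
```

View pics/z0.png

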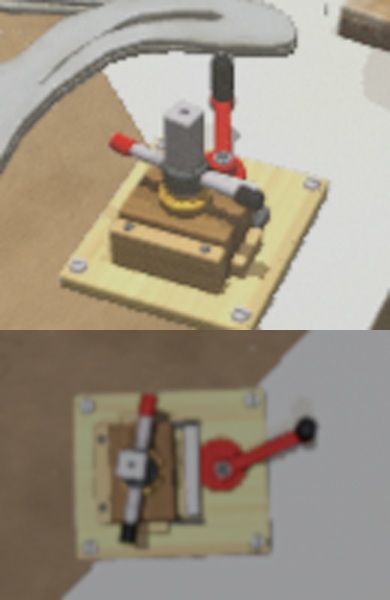

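The head is near (279,210) in the top view, with the red bar end pointing to +x and a little to −y. The knob is at (337,199) and the pivot at (309,211). In the scene view the head is at (301,232), the knob at (314,212) and the pivot at (315,238).

```bash
python3 - <<'E'
from h import *
p=[P("top"),P("scene")]
for n,a,b in(("headtop",(278.7,209.7),(301,222)),("knobtop",(337,198),(314,204)),("pivot",(309.3,211),(314.7,237.7)),("red",(284.3,190),(281,233))):
    print(n,np.round(tri(p,[a,b]),3))
print(np.round(robot.camera_params("wrist")["tool_from_camera"],3))
E
```

```text
headtop [0.469 0.293 0.14 ]
knobtop [0.507 0.152 0.082]
pivot [0.473 0.222 0.042]
red [0.523 0.286 0.086]
[[ 0.    -0.974 -0.228  0.066]
 [ 1.     0.    -0.    -0.001]
 [ 0.    -0.228  0.974 -0.161]
 [ 0.     0.     0.     1.   ]]
```

Emit:
servo_tool:
  plan:
    - [0.75,-1,-0.2,0,0,0,94]
    - [0.75,-1,-0.2,0,0,0,94]
    - [0.75,-1,-0.2,0,0,0,94]
    - [0.75,-1,-0.2,0,0,0,94]

```text
time: 1.13
tool_pos: [0.2008, -0.4065, 0.2448]
ee_rot: [3.14, -0.002, 0.29]
wrist_force: [1.2, -0.3, -0.0]
width: 0.0941
finger_force: 0.0
```

Emit:
servo_tool:
  plan:
    - [0.75,-1,-0.2,0,0,0,94]
    - [0.75,-1,-0.2,0,0,0,94]
    - [0.75,-1,-0.2,0,0,0,94]
    - [0.75,-1,-0.2,0,0,0,94]

```text
time: 1.47
tool_pos: [0.2445, -0.2897, 0.2648]
ee_rot: [3.139, -0.003, 0.292]
wrist_force: [0.1, 0.4, 0.8]
width: 0.0941
finger_force: 0.0
```

Emit:
servo_tool:
  plan:
    - [0.75,-1,-0.2,0,0,0,94]
    - [0.75,-1,-0.2,0,0,0,94]
    - [0.75,-1,-0.2,0,0,0,94]
    - [0.75,-1,-0.2,0,0,0,94]

```text
time: 1.8
tool_pos: [0.2886, -0.1721, 0.2845]
ee_rot: [3.14, -0.004, 0.296]
wrist_force: [-0.4, -0.3, -0.3]
width: 0.0941
finger_force: 0.0
```

Emit:
servo_tool:
  plan:
    - [0.77,-1,-0.1,0,0,0,94]
    - [0.77,-1,-0.1,0,0,0,94]
    - [0.77,-1,-0.1,0,0,0,94]
    - [0.77,-1,-0.1,0,0,0,94]

```text
time: 2.13
tool_pos: [0.334, -0.0537, 0.2931]
ee_rot: [-3.14, -0.003, 0.298]
wrist_force: [0.0, -0.4, -0.1]
width: 0.0938
finger_force: 0.0
```

Emit:
servo_tool:
  plan:
    - [0.77,-1,0,0,0,0,94]
    - [0.77,-1,0,0,0,0,94]
    - [0.77,-1,0,0,0,0,94]
    - [0.77,-1,0,0,0,0,94]

```text
time: 2.47
tool_pos: [0.3793, 0.0633, 0.2916]
ee_rot: [-3.139, -0.0, 0.295]
wrist_force: [-0.4, -0.7, -0.5]
width: 0.0945
finger_force: 0.0
```

Emit:
servo_tool:
  plan:
    - [0.77,-1,0,0,0,-1,94]
    - [0.77,-1,0,0,0,-1,94]
    - [0.77,-1,0,0,0,-1,94]
    - [0.77,-1,0,0,0,-1,94]
    - [0.77,-1,0,0,0,-1,94]
    - [0.77,-1,0,0,0,-1,94]
    - [0.77,-1,0,0,0,-1,94]
    - [0.77,-1,0,0,0,-1,94]
    - [0.77,-1,0,0,0,-1,94]
    - [0.77,-1,0,0,0,-1,94]
    - [0.77,-1,0,0,0,-1,94]
    - [0.77,-1,0,0,0,-1,94]

```text
time: 3.47
tool_pos: [0.4246, 0.1744, 0.292]
ee_rot: [-3.141, 0.001, 1.79]
wrist_force: [0.1, 0.4, -1.3]
width: 0.0942
finger_force: 0.0
```

```bash
python3 - <<'E'
from h import *
im,p=snap("wrist","w1")
o=robot.get_obs();print(o["time"],o["tool_pos"],o["ee_rot"],o["joint_positions"])
for n,q in(("head",(.469,.293,.139)),("knob",(.507,.152,.082))):print(n,proj(p,q))
E
```

```text
3.5167 [0.42455497 0.1744116  0.29202014] [-3.14110398e+00  1.17195212e-03  1.79386957e+00] [ 2.67002121e-01 -1.19228705e-01  1.43774778e+00 -1.18709728e-03
  1.82361307e+00  4.36325387e-02]
head [382.41658703  94.06154325]
knob [372.10133718 211.09192044]
```

View pics/w1.png

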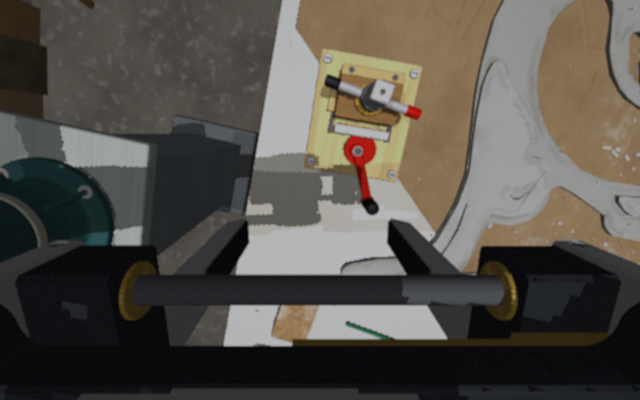

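The wrist view agrees with the estimates. Head top is at (382,91), predicted (382,94). Knob top is at (371,206), predicted (372,211). Pivot is at (358,152) and red end at (414,112).

```bash
python3 - <<'E'
from h import *
p=P("wrist")
for n,uv,z in(("head",(382,90.5),.139),("knob",(371,206),.082),("pivot",(358,152),.05),("red",(415,112.5),.086),("black",(331,82),.086),("scr",(328,59),.015),("scr",(414,74),.015),("scr",(311,160),.015),("scr",(392,174),.015)):
    print(n,np.round(ray(p,uv,z),4))
T=p[1]
o=robot.get_obs();Rt=R.from_euler("xyz",o["ee_rot"]).as_matrix()
k=ray(p,(371,206),.082);print("tool shift to knob", Rt.T@(np.array([k[0],k[1],.13])-o["tool_pos"]))
E
```

```text
head [0.4671 0.2966 0.139 ]
knob [0.5036 0.159  0.082 ]
pivot [0.4725 0.2251 0.05  ]
red [0.5245 0.2901 0.086 ]
black [0.4128 0.3016 0.086 ]
scr [0.4019 0.3428 0.015 ]
scr [0.5291 0.351  0.015 ]
scr [0.4094 0.1955 0.015 ]
scr [0.5391 0.2023 0.015 ]
tool shift to knob [-0.03228272  0.07375917  0.16202206]
```

Emit:
servo_tool:
  plan:
    - [-0.37,0.74,1,0,0,-0.136,50]
    - [-0.37,0.74,1,0,0,-0.136,50]
    - [-0.37,0.74,1,0,0,-0.136,50]
    - [-0.37,0.74,1,0,0,-0.136,50]
    - [-0.37,0.74,1,0,0,-0.136,50]
    - [-0.37,0.74,1,0,0,-0.136,50]

```text
time: 4.02
tool_pos: [0.5039, 0.1551, 0.1927]
ee_rot: [-3.141, -0.0, 1.997]
wrist_force: [0.1, -0.5, 0.1]
width: 0.0573
finger_force: 0.0
```

```bash
python3 - <<'E'
from h import *
im,p=snap("wrist","w2")
o=robot.get_obs();print(o["time"],o["tool_pos"],o["ee_rot"],o["width"])
print(proj(p,(.505,.155,.082)))
E
```

```text
4.0667 [0.50417894 0.15566155 0.19418945] [3.13936058e+00 5.43420708e-04 1.99777193e+00] 0.05357646784520359
[318.09056666 201.05775836]
```

View pics/w2.png

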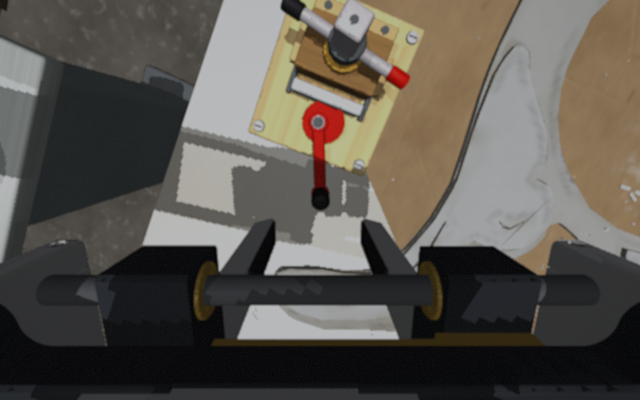

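The knob top is at (320,196), predicted (318,201), so it is centred between the fingers with the lever upright in the picture. I'll descend and grip.

Emit:
servo_tool:
  plan:
    - [0,0.01,0.6,0,0,0,45]
    - [0,0.01,0.6,0,0,0,45]

```text
time: 4.23
tool_pos: [0.5048, 0.1568, 0.1334]
ee_rot: [3.138, 0.001, 1.999]
wrist_force: [-0.8, -0.3, -1.5]
width: 0.0455
finger_force: 0.0
```

Emit:
servo_tool:
  plan:
    - [0.02,0,0.3,0,0,0,45]
    - [0.02,0,0.6,0,0,0,40]
    - [0.02,0,0.6,0,0,0,40]
    - [0.02,0,0.6,0,0,0,12]
    - [0.02,0,0.6,0,0,0,12]
    - [0.02,0,0.6,0,0,0,12]
    - [0.02,0,0.6,0,0,0,12]
    - [0.02,0,0.6,0,0,0,12]

```text
time: 4.9
tool_pos: [0.5056, 0.1587, 0.0758]
ee_rot: [3.136, 0.001, 1.999]
wrist_force: [-0.3, -0.5, 6.8]
width: 0.0191
finger_force: 30.0
```

```bash
python3 - <<'E'
from h import *
o=robot.get_obs();print(o["time"],o["tool_pos"],o["ee_rot"],o["width"],o["finger_force"],o["wrist_force"])
piv=np.array([.4719,.2251]);k=np.array(o["tool_pos"][:2]);d=k-piv;print(np.hypot(*d),np.degrees(np.arctan2(d[1],d[0])))
Rt=R.from_euler("xyz",o["ee_rot"]).as_matrix();u=d/np.hypot(*d)*.08
a0=np.arctan2(d[1],d[0])
for t in(.2,.4,.6,.8,1.,1.2):
    q=piv+.08*np.array([np.cos(a0+t),np.sin(a0+t)])-piv-u
    s=Rt.T@[*q,0];print(t,np.round(s*10,2),round(-t/(np.pi/2),3))
E
```

```text
4.9 [0.50555651 0.1587308  0.07578028] [3.13622412e+00 1.46031503e-03 1.99942309e+00] 0.01914958580357731 30.01240154262632 [-0.30496491 -0.50228947  6.77422798]
0.07441525975748621 -63.10995757537435
0.2 [0.02 0.16 0.  ] -0.127
0.4 [0.08 0.31 0.  ] -0.255
0.6 [0.16 0.45 0.  ] -0.382
0.8 [0.27 0.56 0.  ] -0.509
1.0 [0.39 0.66 0.  ] -0.637
1.2 [0.54 0.72 0.  ] -0.764
```

Emit:
servo_tool:
  plan:
    - [-0.02,0.08,0,0,0,-0.064,12]
    - [-0.01,0.16,0,0,0,-0.127,12]
    - [0.02,0.24,0,0,0,-0.19,12]
    - [0.05,0.31,0,0,0,-0.255,12]
    - [0.08,0.38,0,0,0,-0.32,12]
    - [0.12,0.45,0,0,0,-0.382,12]
    - [0.18,0.51,0,0,0,-0.445,12]
    - [0.23,0.56,0,0,0,-0.509,12]
    - [0.29,0.61,0,0,0,-0.573,12]
    - [0.35,0.66,0,0,0,-0.637,12]
    - [0.35,0.66,0,0,0,-0.637,12]

```text
time: 5.82
tool_pos: [0.5462, 0.2194, 0.0756]
ee_rot: [3.141, -0.006, 3.006]
wrist_force: [-12.5, -0.4, 14.1]
width: 0.0188
finger_force: 30.0
```

```bash
python3 - <<'E'
from h import *
o=robot.get_obs();print(o["time"],o["tool_pos"],o["ee_rot"],o["width"],o["finger_force"],o["wrist_force"],o["joint_positions"])
d=np.array(o["tool_pos"][:2])-[.4719,.2251];print(np.hypot(*d),np.degrees(np.arctan2(d[1],d[0])))
E
```

```text
5.8167 [0.54618714 0.21939414 0.07563279] [ 3.14126026 -0.00625923  3.00556722] 0.01876403959251982 30.002898189704865 [-12.52739675  -0.36337706  14.13974704] [ 0.28402134  0.24777581  1.48215218  0.00289002  1.41724488 -1.15119851]
0.07450594460134778 -4.392164370427439
```

Emit:
servo_tool:
  plan:
    - [0.02,0.04,0,0,0,-0.03,12]
    - [0.04,0.08,0,0,0,-0.05,12]
    - [0.05,0.12,0,0,0,-0.08,12]
    - [0.05,0.12,0,0,0,-0.08,12]
    - [0.05,0.12,0,0,0,-0.08,12]

```text
time: 6.23
tool_pos: [0.5461, 0.2292, 0.0757]
ee_rot: [-3.139, 0.001, 3.126]
wrist_force: [-5.1, -5.3, 9.0]
width: 0.019
finger_force: 30.0
```

Emit:
servo_tool:
  plan:
    - [0,0.04,0,0,0,0,12]
    - [0,0.04,0,0,0,0,12]
    - [0,0.04,0,0,0,0,12]

```text
time: 6.48
tool_pos: [0.5462, 0.2295, 0.0756]
ee_rot: [-3.132, 0.001, 3.125]
wrist_force: [-5.6, -12.7, 10.9]
width: 0.0188
finger_force: 30.0
```

Emit:
servo_tool:
  plan:
    - [0,-0.03,0,0,0,0,38]
    - [0,-0.03,0,0,0,0,38]
    - [0,-0.03,0,0,0,0,38]
    - [0,-0.03,-0.4,0,0,0,38]
    - [0,-0.03,-0.8,0,0,0,50]
    - [0,-0.03,-1,0,0,0,94]

```text
time: 6.98
tool_pos: [0.5473, 0.2324, 0.1773]
ee_rot: [3.139, 0.006, 3.126]
wrist_force: [1.3, 0.3, 1.3]
width: 0.0481
finger_force: 0.0
```

Emit:
servo_tool:
  plan:
    - [0.3,0.3,-1,0,0,0,94]
    - [0.3,0.3,-1,0,0,0,94]
    - [0.3,0.3,-1,0,0,0,94]
    - [0.3,0.3,-1,0,0,0,94]
    - [0.3,0.3,-1,0,0,0,94]

```text
time: 7.4
tool_pos: [0.5168, 0.2629, 0.2745]
ee_rot: [3.14, 0.004, 3.127]
wrist_force: [0.2, 0.3, 0.8]
width: 0.0815
finger_force: 0.0
```

```bash
python3 - <<'E'
from h import *
im,p=snap("wrist","w3")
o=robot.get_obs();print(o["time"],o["tool_pos"],o["ee_rot"],o["width"],o["joint_positions"])
print(proj(p,(.468,.295,.139)))
for d in robot.find_in("tap_head","wrist")+robot.find_in("tap_red_end","wrist"):print(d)
E
```

```text
7.45 [0.5163617  0.26207787 0.27193382] [-3.14151315e+00  6.79139463e-05  3.12646539e+00] 0.0854112388314903 [ 3.71824100e-01  1.48692447e-01  1.20578225e+00 -1.01620445e-04
  1.78708506e+00 -1.18386677e+00]
[345.88496509 147.42747123]
{'extent': [341.1, 142.7, 30.1, 104.0], 'conf': 0.96}
{'extent': [339.4, 143.2, 32.6, 104.7], 'conf': 0.67}
```

View pics/w3.png

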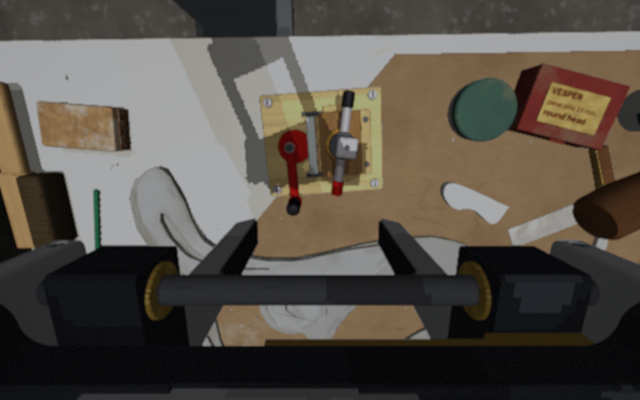

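```bash
python3 - <<'E'
from h import *
p=P("wrist")
im=cv2.imread("pics/w3.png")
cv2.imwrite("pics/w3z.png",cv2.resize(im[80:220,255:390],None,fx=4,fy=4,interpolation=cv2.INTER_CUBIC))
r=ray(p,(336.5,192),.086);b=ray(p,(348.5,92),.086);print(r,b,np.degrees(np.arctan2(*(r-b)[1::-1])),ray(p,(346.5,146),.139),(r+b)/2)
E
```

```text
[0.52388972 0.28634728 0.086     ] [0.40479655 0.30045028 0.086     ] -6.753509336868272 [0.46432634 0.29327986 0.139     ] [0.46434313 0.29339878 0.086     ]
```

View pics/w3z.png

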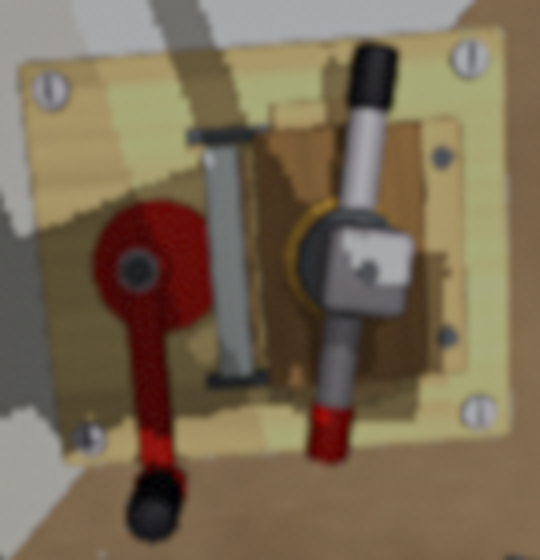

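The bar lies at about −6.6°, the head top is at (347,145) and the lever is along the jig's x. Head centre comes out at about (0.467, 0.294).

Emit:
servo_tool:
  plan:
    - [0.49,0.32,0.5,0,0,0.064,60]
    - [0.49,0.32,0.7,0,0,0.064,60]
    - [0.49,0.32,0.7,0,0,0.064,60]
    - [0.49,0.32,0.7,0,0,0.064,60]
    - [0.49,0.32,0.7,0,0,0.064,60]

```text
time: 7.97
tool_pos: [0.4684, 0.294, 0.2019]
ee_rot: [-3.14, -0.001, 3.025]
wrist_force: [0.2, 0.2, 0.9]
width: 0.0641
finger_force: 0.0
```

```bash
python3 - <<'E'
from h import *
im,p=snap("wrist","w4")
o=robot.get_obs();print(o["time"],o["tool_pos"],o["ee_rot"],o["width"],o["joint_positions"],o["wrist_force"])
for z in(.139,.12): print(proj(p,(.467,.294,z)), ray(p,(0,0),z))
E
```

```text
8.0167 [0.46950476 0.29423258 0.20370201] [3.14109590e+00 2.22200344e-03 3.02458037e+00] 0.06134316872958465 [ 4.57961334e-01  9.91519394e-02  1.39484899e+00 -7.93684605e-04
  1.64545684e+00 -9.95883306e-01] [ 0.28544168  1.05434883 -0.34274317]
[315.76874114 211.43835238] [0.28648099 0.09010291 0.139     ]
[315.92721761 205.57497452] [0.27662531 0.07204085 0.12      ]
```

View pics/w4.png

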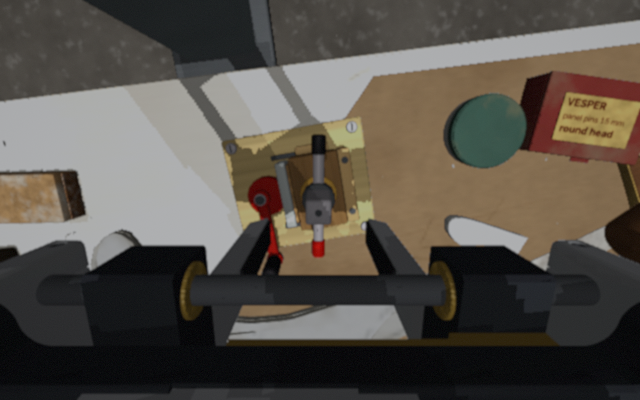

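The head top is at (319,210), predicted (316,211), and the bar is upright in the picture, so the jaws are square to it. Descending and gripping.

Emit:
servo_tool:
  plan:
    - [0.01,0.01,0.4,0,0,0,50]
    - [0.01,0.01,0.82,0,0,0,50]
    - [0.01,0.01,0.82,0,0,0,50]
    - [0.01,0.01,0.82,0,0,0,14]
    - [0.01,0.01,0.82,0,0,0,14]
    - [0.01,0.01,0.82,0,0,0,14]
    - [0.01,0.01,0.82,0,0,0,14]
    - [0.01,0.01,0.82,0,0,0,14]

```text
time: 8.68
tool_pos: [0.4692, 0.2946, 0.1241]
ee_rot: [-3.14, 0.006, 3.025]
wrist_force: [-0.5, -3.9, 7.2]
width: 0.0219
finger_force: 30.0
```

Emit:
servo_tool:
  plan:
    - [0,0,0,0,0,0.08,14]
    - [0,0,0,0,0,0.16,14]
    - [0,0,0,0,0,0.24,14]
    - [0,0,0,0,0,0.32,14]
    - [0,0,0.01,0,0,0.4,14]
    - [0,0,0.01,0,0,0.48,14]
    - [0,0,0.01,0,0,0.56,14]
    - [0,0,0.01,0,0,0.64,14]
    - [0,0,0.01,0,0,0.72,14]
    - [0,0,0.01,0,0,0.8,14]
    - [0,0,0.01,0,0,0.88,14]
    - [0,0,0.01,0,0,0.94,14]

```text
time: 9.68
tool_pos: [0.4684, 0.2938, 0.1231]
ee_rot: [3.137, 0.003, 1.543]
wrist_force: [-2.1, -6.1, 7.6]
width: 0.0219
finger_force: 30.0
```

Emit:
servo_tool:
  plan:
    - [0,0,0,0,0,0.08,14]
    - [0,0,0,0,0,0.16,14]
    - [0,0,0,0,0,0.24,14]
    - [0,0,0,0,0,0.32,14]
    - [0,0,0.01,0,0,0.4,14]
    - [0,0,0.01,0,0,0.48,14]
    - [0,0,0.01,0,0,0.56,14]
    - [0,0,0.01,0,0,0.64,14]
    - [0,0,0.01,0,0,0.72,14]
    - [0,0,0.01,0,0,0.8,14]
    - [0,0,0.01,0,0,0.88,14]
    - [0,0,0.01,0,0,0.96,14]

```text
time: 10.68
tool_pos: [0.4677, 0.2944, 0.1222]
ee_rot: [3.139, -0.003, 0.042]
wrist_force: [-2.9, -5.8, 7.0]
width: 0.0217
finger_force: 30.0
```

Emit:
servo_tool:
  plan:
    - [0,0,0,0,0,0.04,14]
    - [0,0,0,0,0,0.04,14]
    - [0,0,0,0,0,0.04,14]
    - [0,0,0,0,0,0.04,14]
    - [0,0,0,0,0,0.04,14]
    - [0,0,0,0,0,0.04,14]

```text
time: 11.18
tool_pos: [0.4677, 0.2945, 0.1221]
ee_rot: [3.14, -0.003, -0.015]
wrist_force: [-1.8, -4.8, 9.3]
width: 0.0217
finger_force: 30.0
```

```bash
python3 - <<'E'
from h import *
o=robot.get_obs();print(o["time"],o["tool_pos"],o["ee_rot"],o["width"],o["joint_positions"],o["wrist_force"],o["wrist_torque"])
im,p=snap("scene","s1");cv2.imwrite("pics/s1z.png",cv2.resize(im[185:295,240:370,::-1],None,fx=4,fy=4,interpolation=cv2.INTER_CUBIC))
E
```

```text
11.1833 [0.46769564 0.29446152 0.12213649] [ 3.13972807e+00 -2.64452825e-03 -1.49067076e-02] 0.021684722529793907 [ 0.46105049  0.13324869  1.52067216 -0.00287934  1.48617589  2.04699721] [-1.82568968 -4.81009728  9.33955056] [-1.22477562  0.75364748 -0.15716116]
```

View pics/s1z.png

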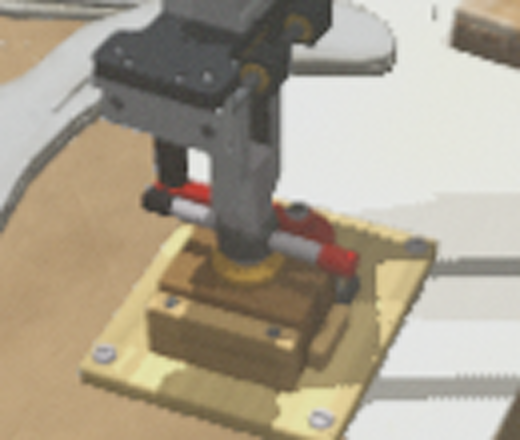

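The red end now points to −x, half a turn on, and the lever is still clamped along x. Next a quarter turn back with a pause.

Emit:
servo_tool:
  plan:
    - [0,0,0,0,0,-0.08,14]
    - [0,0,0,0,0,-0.16,14]
    - [0,0,0,0,0,-0.24,14]
    - [0,0,0,0,0,-0.32,14]
    - [0,0,-0.01,0,0,-0.4,14]
    - [0,0,-0.01,0,0,-0.48,14]
    - [0,0,-0.01,0,0,-0.56,14]
    - [0,0,-0.01,0,0,-0.64,14]
    - [0,0,-0.01,0,0,-0.72,14]
    - [0,0,-0.01,0,0,-0.8,14]
    - [0,0,-0.01,0,0,-0.88,14]
    - [0,0,-0.01,0,0,-0.96,14]

```text
time: 12.23
tool_pos: [0.4683, 0.294, 0.1231]
ee_rot: [3.138, 0.003, 1.491]
wrist_force: [-2.5, -5.5, 8.6]
width: 0.0216
finger_force: 30.0
```

Emit:
servo_tool:
  plan:
    - [0,0,0,0,0,0,14]
    - [0,0,0,0,0,0,14]
    - [0,0,0,0,0,0,14]
    - [0,0,0,0,0,0,14]
    - [0,0,0,0,0,0,14]
    - [0,0,0,0,0,0,14]

```text
time: 12.73
tool_pos: [0.4683, 0.294, 0.1231]
ee_rot: [3.138, 0.003, 1.485]
wrist_force: [-2.0, -6.2, 8.8]
width: 0.0216
finger_force: 30.0
```

Emit:
servo_tool:
  plan:
    - [0,0,0,0,0,0,50]
    - [0,0,0,0,0,0,50]
    - [0,0,0,0,0,0,50]
    - [0,0,0,0,0,0,50]
    - [0,0,0,0,0,-0.075,50]
    - [0,0,0,0,0,-0.15,50]
    - [0,0,0,0,0,-0.225,50]
    - [0,0,0,0,0,-0.3,50]
    - [0,0,0,0,0,-0.375,50]
    - [0,0,0,0,0,-0.45,50]
    - [0,0,0,0,0,-0.525,50]
    - [0,0,0,0,0,-0.6,50]

```text
time: 13.73
tool_pos: [0.4669, 0.2958, 0.1191]
ee_rot: [-3.141, -0.0, 2.434]
wrist_force: [-0.1, 0.2, 0.5]
width: 0.0501
finger_force: 0.0
```

Emit:
servo_tool:
  plan:
    - [0,0,0,0,0,-0.075,50]
    - [0,0,0,0,0,-0.15,50]
    - [0,0,0,0,0,-0.225,50]
    - [0,0,0,0,0,-0.3,50]
    - [0,0,0,0,0,-0.375,50]
    - [0,0,0,0,0,-0.4,50]
    - [0,0,0,0,0,-0.4,50]
    - [0,0,0,0,0,-0.4,14]
    - [0,0,0,0,0,-0.4,14]
    - [0,0,0,0,0,-0.4,14]
    - [0,0,0,0,0,-0.4,14]
    - [0,0,0,0,0,-0.4,14]

```text
time: 14.73
tool_pos: [0.467, 0.2947, 0.1194]
ee_rot: [-3.139, -0.0, 3.056]
wrist_force: [-1.4, -0.0, 1.0]
width: 0.0218
finger_force: 30.0
```

Emit:
servo_tool:
  plan:
    - [0,0,0,0,0,0.08,14]
    - [0,0,0,0,0,0.16,14]
    - [0,0,0,0,0,0.24,14]
    - [0,0,0,0,0,0.32,14]
    - [0,0,0.01,0,0,0.4,14]
    - [0,0,0.01,0,0,0.48,14]
    - [0,0,0.01,0,0,0.56,14]
    - [0,0,0.01,0,0,0.64,14]
    - [0,0,0.01,0,0,0.72,14]
    - [0,0,0.01,0,0,0.8,14]
    - [0,0,0.01,0,0,0.88,14]
    - [0,0,0.01,0,0,0.96,14]

```text
time: 15.73
tool_pos: [0.4684, 0.2957, 0.1186]
ee_rot: [3.138, -0.001, 1.55]
wrist_force: [2.5, 0.6, -2.2]
width: 0.0215
finger_force: 30.0
```

Emit:
servo_tool:
  plan:
    - [0,0,0,0,0,0.08,14]
    - [0,0,0,0,0,0.16,14]
    - [0,0,0,0,0,0.24,14]
    - [0,0,0,0,0,0.32,14]
    - [0,0,0.01,0,0,0.4,14]
    - [0,0,0.01,0,0,0.48,14]
    - [0,0,0.01,0,0,0.56,14]
    - [0,0,0.01,0,0,0.64,14]
    - [0,0,0.01,0,0,0.72,14]
    - [0,0,0.01,0,0,0.8,14]
    - [0,0,0.01,0,0,0.88,14]
    - [0,0,0.01,0,0,0.96,14]

```text
time: 16.73
tool_pos: [0.4694, 0.2944, 0.1176]
ee_rot: [3.139, -0.005, 0.05]
wrist_force: [4.9, -2.5, -1.7]
width: 0.0215
finger_force: 30.0
```

Emit:
servo_tool:
  plan:
    - [0,0,0,0,0,0.06,14]
    - [0,0,0,0,0,0.06,14]
    - [0,0,0,0,0,0.06,14]
    - [0,0,0,0,0,0.06,14]
    - [0,0,0,0,0,0.06,14]
    - [0,0,0,0,0,0.06,14]

```text
time: 17.23
tool_pos: [0.4694, 0.2943, 0.1176]
ee_rot: [3.139, -0.005, -0.039]
wrist_force: [4.7, -2.3, -1.8]
width: 0.0217
finger_force: 30.0
```

Emit:
servo_tool:
  plan:
    - [0,0,0,0,0,-0.08,14]
    - [0,0,0,0,0,-0.16,14]
    - [0,0,0,0,0,-0.24,14]
    - [0,0,0,0,0,-0.32,14]
    - [0,0,-0.01,0,0,-0.4,14]
    - [0,0,-0.01,0,0,-0.48,14]
    - [0,0,-0.01,0,0,-0.56,14]
    - [0,0,-0.01,0,0,-0.64,14]
    - [0,0,-0.01,0,0,-0.72,14]
    - [0,0,-0.01,0,0,-0.8,14]
    - [0,0,-0.01,0,0,-0.88,14]
    - [0,0,-0.01,0,0,-0.96,14]

```text
time: 18.23
tool_pos: [0.4684, 0.2957, 0.1185]
ee_rot: [3.138, -0.001, 1.467]
wrist_force: [3.3, -0.8, -2.3]
width: 0.0216
finger_force: 30.0
```

Emit:
servo_tool:
  plan:
    - [0,0,0,0,0,0,14]
    - [0,0,0,0,0,0,14]
    - [0,0,0,0,0,0,14]
    - [0,0,0,0,0,0,14]
    - [0,0,0,0,0,0,14]
    - [0,0,0,0,0,0,14]

```text
time: 18.73
tool_pos: [0.4684, 0.2957, 0.1186]
ee_rot: [3.138, -0.001, 1.46]
wrist_force: [5.5, 0.5, -3.0]
width: 0.0218
finger_force: 30.0
```

Emit:
servo_tool:
  plan:
    - [0,0,0,0,0,0,50]
    - [0,0,0,0,0,0,50]
    - [0,0,0,0,0,0,50]
    - [0,0,0,0,0,0,50]
    - [0,0,0,0,0,-0.075,50]
    - [0,0,0,0,0,-0.15,50]
    - [0,0,0,0,0,-0.225,50]
    - [0,0,0,0,0,-0.3,50]
    - [0,0,0,0,0,-0.375,50]
    - [0,0,0,0,0,-0.45,50]
    - [0,0,0,0,0,-0.525,50]
    - [0,0,0,0,0,-0.6,50]

```text
time: 19.73
tool_pos: [0.4665, 0.2956, 0.1184]
ee_rot: [-3.141, -0.001, 2.41]
wrist_force: [-0.7, 0.4, 0.6]
width: 0.0503
finger_force: 0.0
```

```bash
python3 - <<'E'
from h import *
o=robot.get_obs();print(o["time"],o["tool_pos"],o["ee_rot"],o["width"],o["joint_positions"],o["wrist_force"])
im,p=snap("scene","s2");cv2.imwrite("pics/s2z.png",cv2.resize(im[185:295,240:370,::-1],None,fx=4,fy=4,interpolation=cv2.INTER_CUBIC))
E
```

```text
19.7333 [0.46649867 0.29557694 0.11838261] [-3.14065817e+00 -6.17330897e-04  2.41032417e+00] 0.05031187856273505 [ 4.61956626e-01  1.36366664e-01  1.52484006e+00  2.30254775e-04
  1.48148219e+00 -3.77592171e-01] [-0.74664633  0.38044254  0.64310638]
```

View pics/s2z.png

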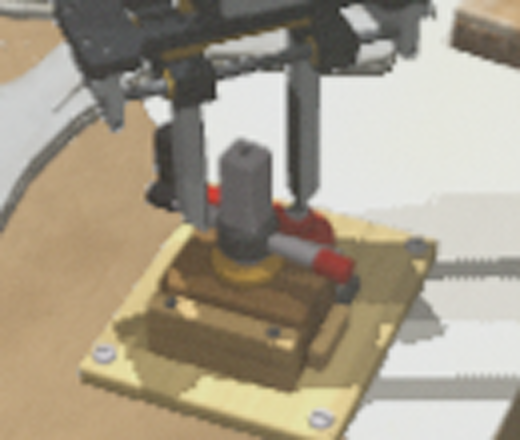

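The red end again points to −x (tap ≈ 3.3), the fingers are clear of the head and the lever is still clamped. Now the last grip and the run home.

Emit:
servo_tool:
  plan:
    - [0,0,0,0,0,-0.075,50]
    - [0,0,0,0,0,-0.15,50]
    - [0,0,0,0,0,-0.225,50]
    - [0,0,0,0,0,-0.3,50]
    - [0,0,0,0,0,-0.375,50]
    - [0,0,0,0,0,-0.4,50]
    - [0,0,0,0,0,-0.4,50]
    - [0,0,0,0,0,-0.4,14]
    - [0,0,0,0,0,-0.4,14]
    - [0,0,0,0,0,-0.4,14]
    - [0,0,0,0,0,-0.4,14]
    - [0,0,0,0,0,-0.4,14]

```text
time: 20.78
tool_pos: [0.4669, 0.2947, 0.1185]
ee_rot: [-3.139, -0.0, 3.032]
wrist_force: [0.0, -1.0, 1.9]
width: 0.0219
finger_force: 30.0
```

Emit:
servo_tool:
  plan:
    - [0,0,0,0,0,0.08,14]
    - [0,0,0,0,0,0.16,14]
    - [0,0,0,0,0,0.24,14]
    - [0,0,0,0,0,0.32,14]
    - [0,0,0.01,0,0,0.4,14]
    - [0,0,0.01,0,0,0.48,14]
    - [0,0,0.01,0,0,0.56,14]
    - [0,0,0.01,0,0,0.64,14]
    - [0,0,0.01,0,0,0.72,14]
    - [0,0,0.01,0,0,0.8,14]
    - [0,0,0.01,0,0,0.88,14]
    - [0,0,0.01,0,0,0.96,14]

```text
time: 21.78
tool_pos: [0.4683, 0.2958, 0.1176]
ee_rot: [3.138, -0.001, 1.527]
wrist_force: [2.7, 0.5, -2.1]
width: 0.0222
finger_force: 30.0
```

Emit:
servo_tool:
  plan:
    - [0,0,0,0,0,0.08,14]
    - [0,0,0,0,0,0.16,14]
    - [0,0,0,0,0,0.24,14]
    - [0,0,0,0,0,0.32,14]
    - [0,0,0.01,0,0,0.4,14]
    - [0,0,0.01,0,0,0.48,14]
    - [0,0,0.01,0,0,0.56,14]
    - [0,0,0.01,0,0,0.64,14]
    - [0,0,0.01,0,0,0.72,14]
    - [0,0,0.01,0,0,0.8,14]
    - [0,0,0.01,0,0,0.86,14]
    - [0,0,0.01,0,0,0.9,14]

```text
time: 22.78
tool_pos: [0.4695, 0.2945, 0.1167]
ee_rot: [3.139, -0.005, 0.114]
wrist_force: [5.5, -2.6, -0.7]
width: 0.022
finger_force: 30.0
```

Emit:
servo_tool:
  plan:
    - [0,0,0,0,0,0.03,14]
    - [0,0,0,0,0,0.06,14]
    - [0,0,0,0,0,0.09,14]
    - [0,0,0,0,0,0.12,14]
    - [0,0,0,0,0,0.15,14]
    - [0,0,0,0,0,0.15,14]

```text
time: 23.28
tool_pos: [0.4694, 0.2942, 0.1166]
ee_rot: [3.14, -0.006, -0.119]
wrist_force: [4.8, -3.0, -2.8]
width: 0.0219
finger_force: 30.0
```

```bash
python3 - <<'E'
from h import *
o=robot.get_obs();print(o["time"],o["tool_pos"],o["ee_rot"],o["width"],o["joint_positions"],o["wrist_force"],o["wrist_torque"])
E
```

```text
23.2833 [0.46944554 0.29417469 0.11657303] [ 3.13958066 -0.00556806 -0.11914807] 0.021865593683550046 [ 0.46030004  0.13833905  1.52633594 -0.00475497  1.47336127  2.15070419] [ 4.80394488 -2.95798517 -2.80149356] [-0.6027718  -1.06589003 -0.07302661]
```

Emit:
servo_tool:
  plan:
    - [0,0,0,0,0,0.03,14]
    - [0,0,0,0,0,0.06,14]
    - [0,0,0,0,0,0.09,14]
    - [0,0,0,0,0,0.12,14]
    - [0,0,0,0,0,0.15,14]
    - [0,0,0,0,0,0.15,14]
    - [0,0,0,0,0,0.15,14]

```text
time: 23.87
tool_pos: [0.4696, 0.2941, 0.1165]
ee_rot: [3.141, -0.007, -0.351]
wrist_force: [5.9, -3.3, -2.4]
width: 0.0225
finger_force: 31.1
```

```bash
python3 - <<'E'
from h import *
o=robot.get_obs();print(o["time"],o["tool_pos"],o["ee_rot"],o["width"],o["joint_positions"],o["wrist_force"],o["wrist_torque"])
E
```

```text
23.8667 [0.46959381 0.29408155 0.11653219] [ 3.14060649 -0.0065538  -0.35088765] 0.022471438591454566 [ 0.46045248  0.13840932  1.52634346 -0.00545793  1.473044    2.38266206] [ 5.86812546 -3.2865885  -2.36334801] [-0.61366648 -1.22165027  0.85402505]
```

Wrist torque rose to 0.85 N m and the opening grew, so the collar is on the stop. Release and rise.

Emit:
servo_tool:
  plan:
    - [0,0,0,0,0,-0.02,14]
    - [0,0,0,0,0,-0.02,14]
    - [0,0,0,0,0,-0.02,14]
    - [0,0,0,0,0,-0.02,60]
    - [0,0,0,0,0,-0.02,60]
    - [0,0,0,0,0,-0.02,60]
    - [0,0,0,0,0,-0.02,60]
    - [0,0,0,0,0,-0.02,60]
    - [0,0,-0.3,0,0,-0.02,60]
    - [0,0,-0.6,0,0,-0.02,60]
    - [0,0,-1,0,0,-0.02,60]

```text
time: 24.78
tool_pos: [0.4654, 0.295, 0.2146]
ee_rot: [3.137, 0.005, -0.32]
wrist_force: [1.0, 1.0, 0.1]
width: 0.0601
finger_force: 0.0
```

Emit:
servo_tool:
  plan:
    - [-0.9,0,-0.9,0,0,0,60]
    - [-0.9,0,-0.9,0,0,0,60]
    - [-0.9,0,-0.9,0,0,0,60]
    - [-0.9,0,-0.9,0,0,0,60]
    - [-0.9,0,-0.9,0,0,0,60]
    - [-0.9,0,-0.9,0,0,0,60]

```text
time: 25.28
tool_pos: [0.3816, 0.3239, 0.3058]
ee_rot: [3.141, -0.0, -0.32]
wrist_force: [0.4, -0.3, 0.0]
width: 0.0603
finger_force: 0.0
```

```bash
python3 - <<'E'
from h import *
o=robot.get_obs();print(o["time"],o["tool_pos"],o["width"],o["wrist_force"])
im,p=snap("scene","s3");im2,p2=snap("top","t3")
cv2.imwrite("pics/f.png",cv2.resize(np.hstack([im[185:295,240:370,::-1],im2[165:275,235:365,::-1]]),None,fx=3,fy=3,interpolation=cv2.INTER_CUBIC))
E
```

```text
25.2833 [0.38157559 0.32393074 0.30584241] 0.06026339419743199 [ 0.44314887 -0.33594407  0.01943961]
```

View pics/f.png

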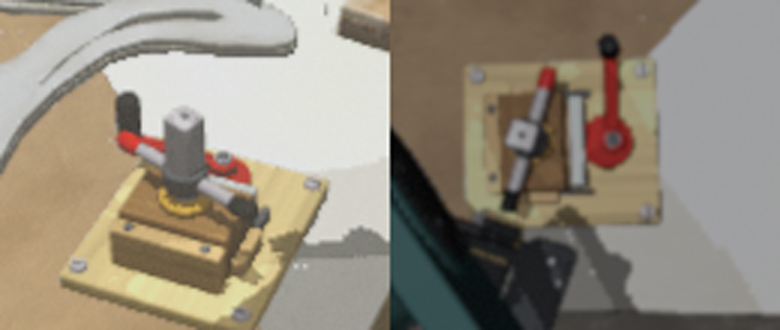

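The bar now points to about −16° with the red end at (547,75) and the black end at (510,205), which matches 6.6 rad. The lever lies along the jig's x.

```bash
python3 -c "
from bench import robot
print(robot.close_job())"
```

```text
the job is handed in; nothing more can be done
None
```

I clamped the blank, ran the tap through all five strokes and handed the job in at about 25 s of the 72 s allowed. The last pictures show the tap home (about 6.6 rad) and the lever still clamped, the arm is clear of everything, and the hand-in returned no verdict.

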